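# Rock the seesaw gate of the vial feeder over and back

### The arm

A 6-joint arm with a two-finger parallel gripper is mounted at the origin on a cart in front of the work surface, level with it; the furniture and walls round the work are solid. World frame = base frame: x ahead of the robot, y to its left, z up, the work surface at z = 0. Lengths are in mm, angles in degrees, forces in N, time in s.
With the tool pointing down it reaches from about 300 to 850 mm from the base axis. Payload 4.2 kg.
Tool frame: the origin (TCP) lies at the very end of the fingers, on their centre line; the grasp point (between the pads) lies 19 mm behind it; z points along the fingers, y is the line along which they close (so a half turn about z gives the same grasp; the last joint's range is limited). The gripper opens to 91 mm and grips with 3 to 60 N. Pads are 32 mm wide; open, the fingers measure 118 mm over their backs; the gripper's body (76 mm by 178 mm) begins 60 mm behind the grasp point.
Start: joints at [-71.62, 18.312, 89.639, -0, 72.044, -1.146], TCP at [192.192, -541.946, 213.976] pointing down, gripper open.
Joint ranges: [-177.97, 177.97], [-48.28, 115.42], [12.27, 149.76], [-77.06, 257.06], [2.81, 150.46], [-146.56, 146.56]. Speed limits (degrees/s): [147.25, 147.25, 180, 180, 180, 180].

### API

Orientations are given as [roll, pitch, yaw] about the fixed x, y, z axes, in that order (R = Rz(yaw) Ry(pitch) Rx(roll)).
In Python, from workcell import env, eyes gives the robot as it stands.
- The arm moves only by the tool send_rows, never from a script. Its argument "targets" is text: rows parted by semicolons, each of 7 numbers parted by spaces: the shift along the tool's x, y, z in m, then the turn, a rotation vector about the tool's x, y, z in degrees, then the opening in per cent of the stroke, from 0 (shut) to 100 (fully open). A call has 1 to 12 rows; each row is the pose to reach, as a shift and turn from the pose commanded when the call began, along the tool's axes at that moment; what a row does not reach only later rows make up. A row lasts 1/12 s, in which the tool goes at most 41.7 mm and 7.16 degrees, less where a joint would pass 70% of its speed; a pose out of reach is approached as far as the arm can. A call with a gripper value outside its range is refused whole. The fingers move at their own pace and stop on an object; "grip_force" is the grip in N (left out, the last holds). Time passes only in rows, so rows that repeat a pose let the fingers close. It gives the time, the measured TCP pose, the force, the opening and the grip force at its end, in the units of the state.
- env.state(): the state, without advancing time (a new reading comes with each control period).
- eyes.grab_frame(name): name is "scene" or "top" or "wrist"; returns a dict with "image" (384x512x3 uint8, blue, green, red), "fovy" (degrees; the focal length in pixels is half the picture's height over the tangent of half this angle, whatever the lens; pixels are square), "cx", "cy" (the principal point, pixels), "eye" and "attitude" of the camera in the world. Camera axes: x right, y up, looking along -z (the intrinsics and any distortion apply to the point x, -y, -z); pixel columns grow to the right and rows downward; lengths in mm; the calibration is good to about 2 mm. A picture is of the moment at which its call begins. There is no depth.
- env.job_done(): hands the job in; it is judged then, once.
The state is a dict: "time_s": time; "qpos": joint angles; "qvel": joint speeds; "effort": joint torques, N m; "ee_pos": TCP position; "ee_rot": TCP orientation; "force": force on the tool from outside, world axes, zero at the start; "torque": the same for the moment, N m; "gripper_width": finger opening in mm; "gripper_force": force on a finger pad.
Only numpy, scipy, OpenCV 4.12 (cv2) and the standard library are available. Lean on these libraries where they do the work, as an engineer would, in place of code of your own. Each camera call takes 0.05 s, during which the arm holds its last target. There are 200 camera calls.

### The job

The vial feeder's seesaw gate is holding two vials back in the left lane; the right lane has already run down. With closed fingertips, press down the raised right end of the gate so that it rocks over its pivot and the waiting vials roll down the left lane to its front end; once they lie still there, press the left end down to rock the gate back as it was, so that the left lane is shut for refilling. Do not touch or lift the vials, grasp nothing, and leave the things around the feeder where they are.

Things in the scene. Friction and masses are not known exactly. Their poses are not given: they have to be found in the camera images.
- feeder: fixed gravity feeder, 240x195 mm, with two white lanes (centres 65 mm left and right of the middle, 55 mm wide inside, walls 26 mm) falling 15 degrees to a closed front end (-x, robot's side). Lane floor 77 mm above the worktop under the gate, 43 mm at the front. Origin: underside on the worktop, straight below the gate's pivot, which is 150 mm up; x to the back, y to the left
- gate (a joint): seesaw gate, a beam along the feeder's y with a blade over each lane and a press pad at each end. Rad, -0.30 to 0.30 (hard stops): positive = left (+y) end up, left lane open, right shut; negative = right end up, right lane open, left shut. A weight above the pivot (top 38 mm above it) tips it on to the stop it leans to, where it stays; it starts at -0.30; under 1 N on a pad rocks it
- pad_left (a point): centre of the top face of the black press pad (40 mm along x, 36 mm along y, 7 mm thick) at the left (+y) end of the gate, 108 mm from the pivot; about 186 mm above the worktop when this end is up and 122 mm when it is down; it moves with the gate; its z axis is the pad's normal
- pad_right (a point): the same at the right (-y) end of the gate
- vial_left_1_mid (a point): glass screw-cap vial lying across its lane, 22 mm diameter, 50 mm long; this point is its middle; in the left lane, held behind the gate at first (92 to 98 mm above the worktop); at the front end it lies 57 to 63 mm above the worktop, 90 to 115 mm in front of the pivot
- vial_left_2_mid (a point): glass screw-cap vial lying across its lane, 22 mm diameter, 50 mm long; this point is its middle; in the left lane, held behind the gate at first (92 to 98 mm above the worktop); at the front end it lies 57 to 63 mm above the worktop, 90 to 115 mm in front of the pivot
- vial_right_1_mid (a point): glass screw-cap vial lying across its lane, 22 mm diameter, 50 mm long; this point is its middle; already at the front end of the right lane, to be left there
- vial_right_2_mid (a point): glass screw-cap vial lying across its lane, 22 mm diameter, 50 mm long; this point is its middle; already at the front end of the right lane, to be left there
- spare_vial: bystander: small screw vial with a pale cap standing upright, 22 mm diameter, 50 mm tall; origin at its underside, centre. Leave alone
- petri: bystander: petri dish, 60 mm diameter, 15 mm high; origin at its underside, centre. Leave alone
- marker: bystander: black marker pen, 13x133x14 mm, lying; origin at its underside, centre. Leave alone
- bottle: bystander: white capped reagent bottle, 66 mm diameter, 126 mm tall; origin at its underside, centre. Leave alone
- bulb: bystander: red rubber pipette bulb, 47 mm diameter, 66 mm tall; origin at its underside, centre. Leave alone
- flask: bystander: conical flask, 63 mm diameter, 102 mm tall; origin at its underside, centre. Leave alone
- tubes: bystander: microtube rack, 65x124x39 mm; origin at its underside, centre. Leave alone

How it is judged (in metres and radians):
On the way:
1. the gate is rocked over to its other stop and all four vials lie still at the front ends of their lanes (value of joint gate above 0.25 rad and x of vial_left_1_mid in the frame of feeder between -0.14 and -0.07 m and y of vial_left_1_mid in the frame of feeder between 0.035 and 0.095 m and z of each of vial_left_1_mid, vial_left_2_mid, vial_right_1_mid, vial_right_2_mid in the frame of feeder below 0.1 m and linear speed of each of vial_left_1, vial_left_2, vial_right_1, vial_right_2 below 0.03 m/s and x of vial_left_2_mid in the frame of feeder between -0.14 and -0.07 m and y of vial_left_2_mid in the frame of feeder between 0.035 and 0.095 m and x of vial_right_1_mid in the frame of feeder between -0.14 and -0.07 m and y of vial_right_1_mid in the frame of feeder between -0.095 and -0.035 m and x of vial_right_2_mid in the frame of feeder between -0.14 and -0.07 m and y of vial_right_2_mid in the frame of feeder between -0.095 and -0.035 m), for 0.3 s.
At the end, for the whole second after the job is handed in: The gate is back at the stop where it stood at first (right end up, within 0.04 rad of the stop, at rest) and all four vials lie still at the front ends of their own lanes (middles 70 to 140 mm in front of the pivot, within 30 mm of the lane's middle line) (value of joint gate below -0.26 rad and velocity of joint gate between -0.1 and 0.1 rad/s and x of vial_left_1_mid in the frame of feeder between -0.14 and -0.07 m and y of vial_left_1_mid in the frame of feeder between 0.035 and 0.095 m and z of each of vial_left_1_mid, vial_left_2_mid, vial_right_1_mid, vial_right_2_mid in the frame of feeder below 0.1 m and linear speed of each of vial_left_1, vial_left_2, vial_right_1, vial_right_2 below 0.03 m/s and x of vial_left_2_mid in the frame of feeder between -0.14 and -0.07 m and y of vial_left_2_mid in the frame of feeder between 0.035 and 0.095 m and x of vial_right_1_mid in the frame of feeder between -0.14 and -0.07 m and y of vial_right_1_mid in the frame of feeder between -0.095 and -0.035 m and x of vial_right_2_mid in the frame of feeder between -0.14 and -0.07 m and y of vial_right_2_mid in the frame of feeder between -0.095 and -0.035 m); the robot touches nothing.
It fails at once if the robot touches a vial (contact force between any of the fingers, the arm and vial_left_1 above 0.3 N or contact force between any of the fingers, the arm and vial_left_2 above 0.3 N or contact force between any of the fingers, the arm and vial_right_1 above 0.3 N or contact force between any of the fingers, the arm and vial_right_2 above 0.3 N).
It fails at once if a vial is lifted out of its lane (middle more than 145 mm above the worktop) (height (world z) of any of vial_left_1_mid, vial_left_2_mid, vial_right_1_mid, vial_right_2_mid above 0.145 m).
It fails at once if a thing round the feeder is moved more than 25 mm or lifted (distance of any of spare_vial, petri, marker, bottle, bulb, flask, tubes from where it was at the start of the episode above 0.025 m).
It also fails if it takes over 45 s, if anything falls off the work surface, if the arm or the gripper's body presses on something with over 40 N, if the wrist force passes 120 N, or if a joint passes its speed limit or range.

## Working session

There is one attempt and no reset: what is moved stays moved. The work goes in short steps, Python scripts to look and compute and a tool call to move; the robot and the scene stay as the last step left them, time stands still between calls to the robot, and variables do not carry over. Pictures are saved under pics/ and viewed, at most 10 in all, crops included, and the job is handed in when it is done.

Besides the shell and the picture viewer there is one more tool, called by a JSON object that holds its "op" and its "data", one argument or row to a line. send_rows: Moves the arm, as the interface text tells. Its arguments: {"type":"object","properties":{"targets":{"type":"string"},"grip_force":{"type":"number"}},"required":["targets"]}

```bash
mkdir -p pics; cat > h.py <<'E'
import numpy as np, cv2
from workcell import env, eyes
def grab(n,f):
    g=eyes.grab_frame(n); cv2.imwrite('pics/'+f,g['image'])
    np.savez('pics/'+f+'.npz',**{k:v for k,v in g.items() if k!='image'}); return g
E
python3 - <<'E'
from h import *
for n in ('scene','top'):
    g=grab(n,n+'1.png'); print({k:v for k,v in g.items() if k!='image'})
print(env.state())
a=cv2.imread('pics/scene1.png');b=cv2.imread('pics/top1.png')
E
```

```text
{'fovy': 47.572891152257654, 'cx': 250.4572078272999, 'cy': 195.3053373680693, 'eye': array([-115.26489388,  660.21705419, 1228.64460659]), 'attitude': array([ 4.00715040e+01, -1.17467356e-01, -1.39134276e+02])}
{'fovy': 50.92554672211233, 'cx': 259.27092703871267, 'cy': 192.45756840894975, 'eye': array([ 343.62517233,  -23.91123268, 1390.81894475]), 'attitude': array([  5.91608023,   0.20295013, -90.53057422])}
{'time_s': 0.1, 'qpos': array([-7.16215617e+01,  1.83461956e+01,  8.96988174e+01, -1.63087112e-03,
        7.20451525e+01, -1.14930337e+00]), 'qvel': array([ 0.00959042,  0.00117563, -0.24215642, -0.03058893, -0.11357386,
        0.03384007]), 'effort': array([ 3.74051924e-04, -4.13333309e+01, -2.32510328e+01,  7.29280966e-02,
        4.21992433e-02, -5.10022744e-05]), 'ee_pos': array([ 192.01752294, -541.50674205,  213.22629262]), 'ee_rot': array([-1.79909822e+02, -2.58177097e-04,  1.95282454e+01]), 'force': array([-0.52798394, -0.52430391,  0.10781376]), 'torque': array([-0.03515635,  0.00247588, -0.02693414]), 'gripper_force': 0.0, 'gripper_width': 91.15100223967183}
```

View pics/top1.png

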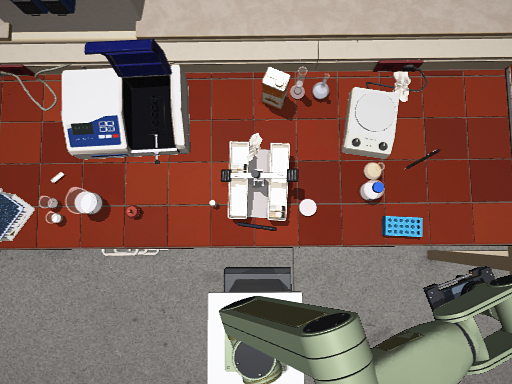

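View pics/scene1.png

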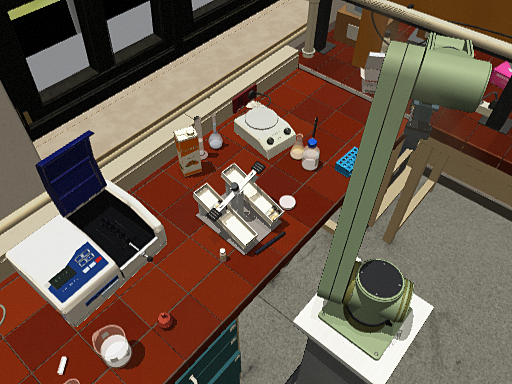

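The top view shows the feeder at about (259,178) with pads near (226,176) and (293,175). In the scene view the right pad is near (258,168) and the left near (211,209). Next I'll enlarge both.

```bash
python3 - <<'E'
import cv2,numpy as np
a=cv2.imread('pics/top1.png')[120:240,205:325];b=cv2.imread('pics/scene1.png')[145:265,185:305]
r=lambda i:cv2.resize(i,(400,400),interpolation=cv2.INTER_CUBIC)
cv2.imwrite('pics/crop1.png',np.hstack([r(a),r(b)]))
E
```

```text
(no output)
```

View pics/crop1.png

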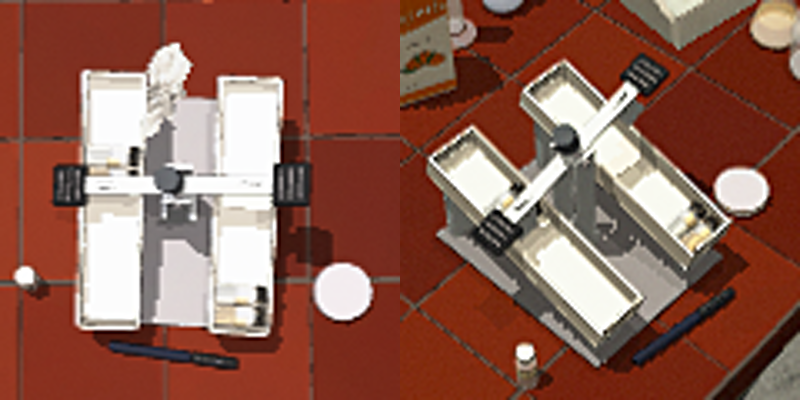

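The crop shows the left pad down at top (226,175) / scene (214,214) and the right pad up at top (292.6,175.5) / scene (258.5,167). Two vials wait behind the gate in the left lane, and two sit at the front of the right lane.

```bash
cat >> h.py <<'E'
from scipy.spatial.transform import Rotation as Ro
def ray(f,u,v):
    g=np.load('pics/'+f+'.npz'); fl=192/np.tan(np.radians(g['fovy']/2))
    d=Ro.from_euler('xyz',g['attitude'],degrees=True).apply([(u-g['cx'])/fl,-(v-g['cy'])/fl,-1])
    return g['eye'],d/np.linalg.norm(d)
def tri(*r):
    A=[np.eye(3)-np.outer(d,d) for e,d in r]
    p=np.linalg.solve(sum(A),sum(a@e for a,(e,d) in zip(A,r)))
    return p,[np.linalg.norm(a@(p-e)) for a,(e,d) in zip(A,r)]
E
python3 - <<'E'
from h import *
for t,s in (((226,175.2),(214.1,214.3)),((292.6,175.5),(258.5,166.9))):
    print(tri(ray('top1.png',*t),ray('scene1.png',*s)))
# plane checks
for t,z in (((226,175.2),122),((292.6,175.5),186)):
    e,d=ray('top1.png',*t); print(e+d*(z-e[2])/d[2])
E
```

```text
(array([533.23295193,  85.78764675, 112.16323456]), [np.float64(0.5708352466273158), np.float64(0.570835246627411)])
(array([ 521.2574432 , -121.75622008,  177.59839501]), [np.float64(1.2946885525638605), np.float64(1.2946885525638363)])
[531.3076123  84.6085482 122.       ]
[ 518.9614613  -121.80390103  186.        ]
```

{"op": "send_rows", "data": {
  "targets": "0.0 0.0 -0.04 0 0 0 0;0.03 -0.02 -0.07 0 0 -6 0;0.449 -0.287 -0.07 0 0 -67 0;0.449 -0.287 -0.07 0 0 -67 0;0.449 -0.287 -0.07 0 0 -67 0;0.449 -0.287 -0.07 0 0 -67 0;0.449 -0.287 -0.07 0 0 -67 0;0.449 -0.287 -0.07 0 0 -67 0;0.449 -0.287 -0.07 0 0 -67 0;0.449 -0.287 -0.07 0 0 -67 0;0.449 -0.287 -0.07 0 0 -67 0;0.449 -0.287 -0.07 0 0 -67 0"
}}

```text
time_s: 1.1
ee_pos: [468.2, -185.8, 283.2]
ee_rot: [-180.0, 0.0, 86.7]
force: [0.6, -0.0, -0.1]
gripper_width: 14.2
gripper_force: 0.0
```

{"op": "send_rows", "data": {
  "targets": "0 0 0 0 0 0 0;0 0 0 0 0 0 0;0 0 0 0 0 0 0;0 0 0 0 0 0 0"
}}

```text
time_s: 1.43
ee_pos: [466.8, -188.7, 283.2]
ee_rot: [-180.0, 0.0, 86.4]
force: [0.1, -0.7, 0.3]
gripper_width: 0.2
gripper_force: 0.0
```

```bash
python3 - <<'E'
from h import *
s=env.state(); print(s['ee_pos'],s['ee_rot'])
E
```

```text
[ 466.84492262 -188.68771118  283.1639391 ] [-1.79953268e+02  2.03038814e-02  8.64405073e+01]
```

{"op": "send_rows", "data": {
  "targets": "0.035 0.024 0 0 0 0 0;0.07 0.048 0 0 0 0 0;0.07 0.048 0.03 0 0 0 0;0.07 0.048 0.055 0 0 0 0;0.07 0.048 0.068 0 0 0 0;0.07 0.048 0.068 0 0 0 0;0.07 0.048 0.068 0 0 0 0"
}}

```text
time_s: 2.02
ee_pos: [519.1, -122.1, 215.2]
ee_rot: [-179.9, -0.0, 86.4]
force: [-0.0, -0.6, 0.9]
gripper_width: 0.5
gripper_force: 0.0
```

```bash
python3 - <<'E'
from h import *
print(env.state()['ee_pos'])
a=grab('scene','s2.png')['image'][115:235,185:305];b=grab('wrist','w2.png')['image']
r=lambda i:cv2.resize(i,(400,400),interpolation=cv2.INTER_CUBIC)
cv2.imwrite('pics/crop2.png',np.hstack([r(a),cv2.resize(b,(400,400))]))
E
```

```text
[ 519.14631241 -122.05665495  215.23477799]
```

View pics/crop2.png

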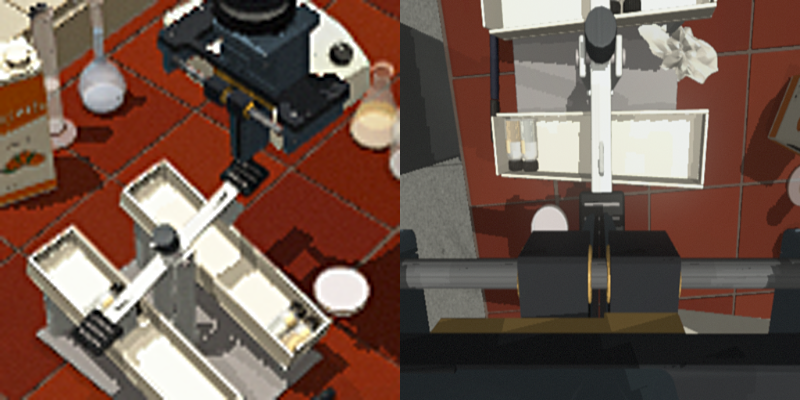

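The wrist and scene views show the closed fingertips centred over the raised right pad. Pressing it down.

{"op": "send_rows", "data": {
  "targets": "0 0 0.015 0 0 0 0;0 0 0.025 0 0 0 0;0 0 0.033 0 0 0 0;0 0 0.042 0 0 0 0;0 0 0.051 0 0 0 0;0 0 0.060 0 0 0 0;0 0 0.068 0 0 0 0;0 0 0.076 0 0 0 0;0 0 0.083 0 0 0 0;0 0 0.087 0 0 0 0;0 0 0.087 0 0 0 0;0 0 0.087 0 0 0 0"
}}

```text
time_s: 3.12
ee_pos: [519.9, -120.8, 128.3]
ee_rot: [180.0, 0.0, 86.5]
force: [0.1, -0.6, 0.1]
gripper_width: 0.4
gripper_force: 0.0
```

{"op": "send_rows", "data": {
  "targets": "0 0 -0.02 0 0 0 0;0 0 -0.055 0 0 0 0;0 0 -0.09 0 0 0 0;0 0 -0.12 0 0 0 0;0 0 -0.12 0 0 0 0;0 0 -0.12 0 0 0 0"
}}

```text
time_s: 3.62
ee_pos: [520.9, -121.1, 250.8]
ee_rot: [179.7, 0.1, 86.5]
force: [-0.6, -0.1, -0.2]
gripper_width: 0.1
gripper_force: 0.0
```

```bash
python3 - <<'E'
from h import *
print(env.state()['ee_pos'])
a=grab('scene','s3.png')['image'][145:265,185:305];b=grab('wrist','w3.png')['image']
r=lambda i:cv2.resize(i,(400,400),interpolation=cv2.INTER_CUBIC)
cv2.imwrite('pics/crop3.png',np.hstack([r(a),cv2.resize(b,(400,400))]))
E
```

```text
[ 520.88530088 -121.07427246  250.79492548]
```

View pics/crop3.png

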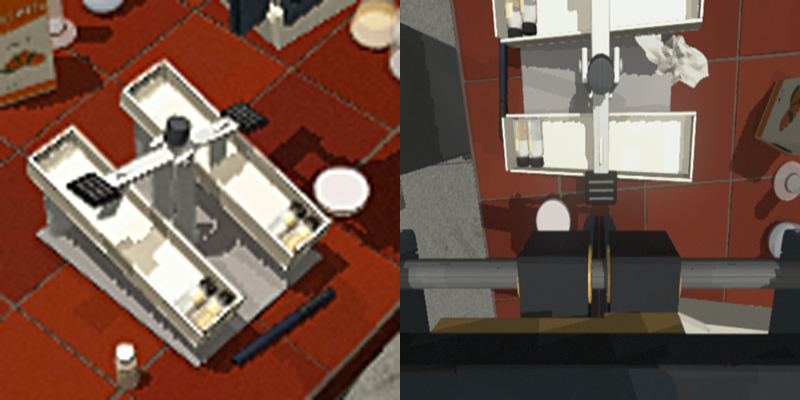

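The gate has rocked over (left end up), and all four vials lie at the lane fronts, the left ones at crop (210,300). Moving over the left pad, with a pause so the vials settle.

{"op": "send_rows", "data": {
  "targets": "0.035 0 0 0 0 0 0;0.07 0 0 0 0 0 0;0.105 -0.001 0 0 0 0 0;0.14 -0.001 0 0 0 0 0;0.175 -0.002 0 0 0 0 0;0.206 -0.002 0 0 0 0 0;0.206 -0.002 0 0 0 0 0;0.206 -0.002 0.02 0 0 0 0;0.206 -0.002 0.036 0 0 0 0;0.206 -0.002 0.036 0 0 0 0;0.206 -0.002 0.036 0 0 0 0"
}}

```text
time_s: 4.63
ee_pos: [529.3, 84.4, 210.8]
ee_rot: [-179.8, 0.1, 86.5]
force: [-0.1, 0.7, 1.0]
gripper_width: 0.5
gripper_force: 0.0
```

```bash
python3 - <<'E'
from h import *
print(env.state()['ee_pos'])
a=grab('scene','s4.png')['image'][145:265,165:285];b=grab('wrist','w4.png')['image']
r=lambda i:cv2.resize(i,(400,400),interpolation=cv2.INTER_CUBIC)
cv2.imwrite('pics/crop4.png',np.hstack([r(a),cv2.resize(b,(400,400))]))
E
```

```text
[529.25347483  84.41782867 210.76915306]
```

View pics/crop4.png

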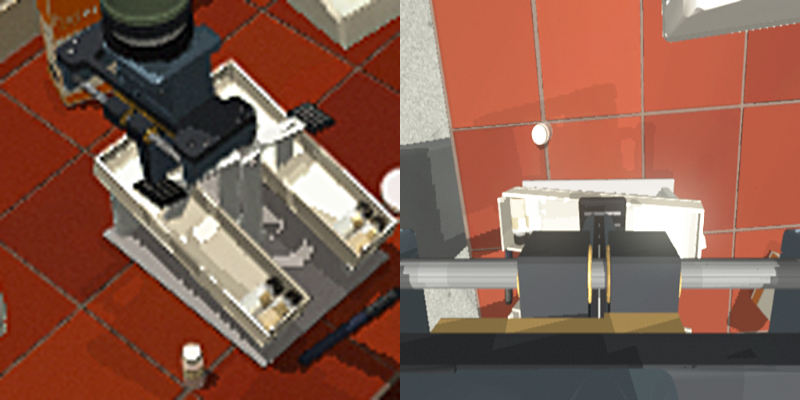

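The fingertips are over the raised left pad, and the vials are still at the front of the left lane. Pressing the left end down, then retracting.

{"op": "send_rows", "data": {
  "targets": "0 0 0.015 0 0 0 0;0 0 0.022 0 0 0 0;0 0 0.030 0 0 0 0;0 0 0.039 0 0 0 0;0 0 0.048 0 0 0 0;0 0 0.057 0 0 0 0;0 0 0.065 0 0 0 0;0 0 0.072 0 0 0 0;0 0 0.079 0 0 0 0;0 0 0.083 0 0 0 0;0 0 0.083 0 0 0 0;0 0 0.083 0 0 0 0"
}}

```text
time_s: 5.73
ee_pos: [530.4, 85.0, 129.3]
ee_rot: [-180.0, 0.0, 86.5]
force: [1.1, -0.4, -0.8]
gripper_width: 0.6
gripper_force: 0.0
```

{"op": "send_rows", "data": {
  "targets": "0 0 -0.02 0 0 0 0;0 0 -0.055 0 0 0 0;0 0 -0.09 0 0 0 0;0 0 -0.13 0 0 0 0;0 0 -0.15 0 0 0 0;0 0 -0.15 0 0 0 0;0 0 -0.15 0 0 0 0;0 0 -0.15 0 0 0 0"
}}

```text
time_s: 6.4
ee_pos: [529.6, 84.8, 278.5]
ee_rot: [-179.9, 0.0, 86.5]
force: [-0.4, 0.6, -0.6]
gripper_width: 0.4
gripper_force: 0.0
```

```bash
python3 - <<'E'
from h import *
print(env.state()['ee_pos'])
a=grab('scene','s5.png')['image'][145:265,165:285];b=grab('wrist','w5.png')['image']
r=lambda i:cv2.resize(i,(400,400),interpolation=cv2.INTER_CUBIC)
cv2.imwrite('pics/crop5.png',np.hstack([r(a),cv2.resize(b,(400,400))]))
E
```

```text
[529.63969043  84.81976555 278.46704297]
```

View pics/crop5.png

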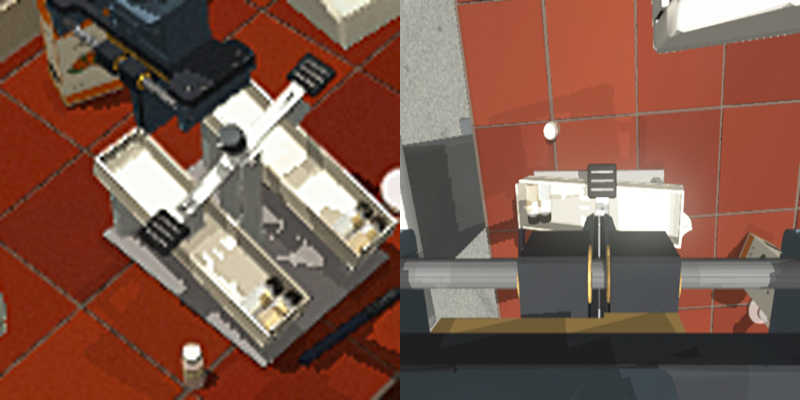

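The gate is back with its right end up (right pad at crop (312,72)). All four vials are at the lane fronts, and the robot is clear of everything.

```bash
python3 -c "
from workcell import env
print(env.job_done())"
```

```text
the job is handed in; nothing more can be done
None
```

The job is handed in: I rocked the gate over, both left-lane vials rolled to the front end, and I rocked it back to its first stop; the last pictures show all four vials at their lane fronts and the arm clear, but no verdict was returned.

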